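# Lay out the linear supply parts on the chassis plate

### The job

Lay out the power supply parts on the aluminium chassis plate, ready to be bolted down: stand the yellow ring transformer on the dark rubber disc, centred round its stud, then cup the red insulating dish in the top of the transformer, then cup the steel dish in the red one. Set the square rectifier flat and square on the pink thermal pad between the transformer and the capacitor clip, terminals up, and stand the blue capacitor upright down inside its clip, terminals up. Leave the handheld scope and the brown circuit board where they lie.

Things in the scene. Friction and masses are not known exactly. Their poses are not given: they have to be found in the camera images.
- toroid: yellow ring-shaped transformer, loose, lying flat: outside diameter 66, hole diameter 38 right through, height 32, about 0.4 kg. Origin: centre of its underside; z up along the hole; yaw has no meaning. The blue mat that the loose things lie on has its top at z = 3 mm; the top of the chassis plate is at z = 6 mm.
- insulator: red plastic dished washer, loose, dish down (goes on the same way up). Dish with 45 degree sides, diameter 23 at its flat underside; thick flat rim of diameter 58, edge 6 to 13 above the underside; hole 16 in the floor. Origin: centre of the underside; z up. Seated, the dish is down in the transformer's hole and the rim's lower face rests on the transformer's top.
- steel_dish: steel dished washer, loose, dish down (goes on the same way up). Dish with 45 degree sides, diameter 23 at its flat underside; flat rim of diameter 64, edge 8 to 11 above the underside; hole 16 in the floor. Origin: centre of the underside; z up. Seated, the dish is down inside the red one and its rim rests on the red rim (underside 5 above the red one's).
- rectifier: black square bridge rectifier on an aluminium base, loose: 28.5 x 28.5, body 11 high, with four upright blade terminals on top up to 21 high. Origin: centre of its underside; x and y along its sides, z up. Any quarter turn will do.
- capacitor: dark blue round capacitor with a pale stripe, loose, standing upright: diameter 35, 58 high, two brass screw terminals on top up to 62. Origin: centre of its underside; z up. Yaw does not matter.
- mount: place for the transformer, fixed on the plate at one end of the row: dark rubber disc, diameter 62, 4 thick, with a steel stud, diameter 6, in its centre that ends 46 above the plate. Origin: centre of the disc's underside, on the plate. Axes along the plate's sides: y along the row of three places (about 85 mm apart), x across it, with free room on both sides; z up.
- thermal_pad: pink thermal pad fixed on the chassis plate, the middle one of the three places: 36 x 36, 2 thick; the rectifier stands on it, centred. Origin: centre of its underside, on the plate; axes as for the mount, its sides along them.
- clip: steel band clip for the capacitor, fixed on the plate at the other end of the row: ring, outside diameter 50, inside 45, 15 high, open through to the plate, on which the capacitor stands inside it. Small ears with a screw on its +x side. Origin: centre of the underside, on the plate; axes as for the mount.
- scope: dark grey handheld oscilloscope, 165 x 88 x 35, lying loose on the mat, to be left alone. Origin: centre of its underside; x along its length towards the screen.
- board: brown circuit board with parts on it, 150 x 100, up to 40 high, on four standoffs, loose on the mat, to be left alone. Origin: centre of its underside; x along its length.
Mind the look-alikes: they are no part of the job. Of the things that look like the insulator, take the one that is farthest to the robot's left at the start.

How it is judged (in metres and radians):
On the way, in this order (a step that is already met when the one before it is completed fails the run):
1. the transformer stands flat on the rubber disc round the stud (horizontal distance between toroid and mount below 0.006 m and z of toroid in the frame of mount between 0.001 and 0.007 m and angle between toroid's own z axis and vertical below 0.08 rad), for 0.2 s.
2. the red dish is cupped in the top of the transformer (all of step 1 and horizontal distance between insulator and toroid below 0.005 m and z of insulator in the frame of toroid between 0.0235 and 0.029 m and angle between insulator's own z axis and vertical below 0.08 rad), for 0.2 s.
3. the steel dish is cupped in the red dish (all of step 2 and horizontal distance between steel_dish and insulator below 0.005 m and z of steel_dish in the frame of insulator between 0.0025 and 0.0075 m and angle between steel_dish's own z axis and vertical below 0.08 rad), for 0.2 s.
At the end, for the whole second after the job is handed in: Transformer flat on the rubber disc within 6 mm of the stud; red dish seated level in it and steel dish in the red one, each within 5 mm; rectifier flat on the pad within 9 mm and 12 degrees; capacitor upright on the plate inside its clip; all at rest and released (all of step 3 and horizontal distance between rectifier and thermal_pad below 0.009 m and z of rectifier in the frame of thermal_pad between 0 and 0.005 m and angle between rectifier's own z axis and vertical below 0.08 rad and (angle between the x axis of rectifier and the x axis of thermal_pad, either way round below 0.22 rad or angle between the x axis of rectifier and the y axis of thermal_pad, either way round below 0.22 rad) and horizontal distance between capacitor and clip below 0.0075 m and z of capacitor in the frame of clip between -0.002 and 0.004 m and angle between capacitor's own z axis and vertical below 0.1 rad and linear speed of each of toroid, insulator, steel_dish, rectifier, capacitor below 0.02 m/s); the robot touches nothing.
It fails at once if the handheld scope is shifted by more than 20 mm (distance of scope from where it was at the start of the episode above 0.02 m).
It fails at once if the circuit board is shifted by more than 20 mm (distance of board from where it was at the start of the episode above 0.02 m).
It also fails if it takes over 115 s, if anything falls off the work surface, if the arm or the gripper's body presses on something with over 40 N, if the wrist force passes 120 N, or if a joint passes its speed limit or range.

### The arm

A 6-joint arm with a two-finger parallel gripper is mounted at the origin on the work surface. World frame = base frame: x ahead of the robot, y to its left, z up, the work surface at z = 0. Lengths are in m, angles in degrees, forces in N, time in s.
With the tool pointing down it reaches from about 0.325 to 0.775 m from the base axis. Payload 5.5 kg.
Tool frame: the origin (TCP) lies at the centre of the arm's flange, where the gripper is bolted on; the fingertips stand 182 mm ahead of it and the grasp point (between the pads) lies 163 mm ahead of it; z points along the fingers, y is the direction in which the jaws open and shut (so a half turn about z gives the same grasp; the last joint's range is limited). The gripper opens to 88 mm and grips with 3 to 60 N. Pads are 20 mm wide; open, the fingers measure 115 mm over their backs; the gripper's body (75 mm by 178 mm) begins 61 mm behind the grasp point.
Start: joints at [-69.998, 5.22, 70.514, -0, 104.267, -3.249], TCP at [0.237, -0.551, 0.405] pointing down, gripper open.
Joint ranges: [-164.24, 164.24], [-49.07, 125.15], [9.68, 141.18], [-86.29, 266.29], [3.28, 154.24], [-151.56, 151.56]. Speed limits (degrees/s): [147.25, 147.25, 172.46, 180, 180, 180].

### API

Orientations are given as [roll, pitch, yaw] about the fixed x, y, z axes, in that order (R = Rz(yaw) Ry(pitch) Rx(roll)).
In Python, from station import r gives the robot as it stands. The module is installed in compiled form; this text tells all that it offers. Calls block until the motion is done:
- r.reach(position, orientation): joint-space move of the TCP to a pose.
- r.servo_line(position, rotation=None, speed=0.15): straight line of the TCP; rotation=None keeps the orientation; speed is the mean speed in m/s.
- r.move_joints(angles): joint-space move.
- r.let_go() and r.grab(squeeze=None): open the fingers fully, or close them until they stop; squeeze is the grip in N (None keeps the last).
- r.wait(seconds).
- r.inverse_kinematics(position, orientation): joint angles nearest the present ones, or None.
- r.sense(): the state.
- r.snapshot(name): name is "scene" or "top" or "wrist"; returns a dict with "frame" (480x640x3 uint8, red, green, blue), "fx", "fy", "cx", "cy" (pixels), "R" (3x3) and "t" (3): a world point X has camera coordinates R X + t. Camera axes: x right, y down, z forward; pixel columns grow to the right and rows downward; lengths in m; the calibration is good to about 2 mm. A picture is of the moment at which its call begins. There is no depth.
A pose or a line that the arm cannot do raises r.IKError and nothing moves.
- r.hand_in(): hands the job in, once; it reports no verdict.
The state is a dict: "clock": time; "joints": joint angles; "joint_vel": joint speeds; "joint_torque": joint torques, N m; "tcp_pos": TCP position; "orientation": TCP orientation; "contact_force": force on the tool from outside, world axes, zero at the start; "torque": the same for the moment, N m; "opening": finger opening in m.
Only numpy, scipy, OpenCV 4.12 (cv2) and the standard library are available. Lean on these libraries where they do the work, as an engineer would, in place of code of your own. Each camera call takes 0.05 s, during which the arm holds its last target.

## Working session

There is one attempt and no reset: what is moved stays moved. The work goes in short steps, each a Python script; the robot and the scene stay as the last script left them, time stands still between calls to the robot, and variables do not carry over. Pictures are saved under pics/ and viewed, and the job is handed in when it is done.

```bash
mkdir -p pics
python3 - <<'E'
from station import r
import cv2
for n in ["scene","top","wrist"]:
    s=r.snapshot(n); cv2.imwrite(f"pics/{n}0.png",s["frame"][:,:,::-1])
    print(n,s["fx"],s["cx"],s["cy"],s["R"],s["t"])
print(r.sense())
E
```

```text
scene 541.1208077385724 308.0955092576595 235.62318732146477 [[-0.50506773  0.86306013 -0.00581276]
 [ 0.61460223  0.35492403 -0.70448069]
 [-0.60594611 -0.359383   -0.70969935]] [ 0.22636751 -0.27855334  1.29676193]
top 580.140838888458 325.94423066125336 234.42329646242126 [[-0.01102944 -0.99989413  0.00949082]
 [-0.99172458  0.00972423 -0.12801481]
 [ 0.12790897 -0.01082421 -0.99172684]] [-0.0114182   0.45118207  1.28143861]
wrist 424.3003400535309 317.5766032975679 237.58672401093773 [[ 0.39509244 -0.91863955 -0.00182786]
 [-0.88103866 -0.37948285  0.28242458]
 [-0.26014003 -0.1099734  -0.95928776]] [-0.59838924 -0.03450693  0.39126753]
{'clock': 0.15, 'joints': array([-6.99980782e+01,  5.25428271e+00,  7.05670663e+01, -1.63349853e-03,
        1.04266309e+02, -3.24943055e+00]), 'joint_vel': array([ 0.08203071, -0.15892178, -0.22401182,  0.0541746 ,  0.06698359,
       -0.05714194]), 'joint_torque': array([ 1.34028563e-03, -4.47045457e+01, -4.06907666e+01,  6.98313536e-02,
        2.74404476e-02, -1.21909925e-04]), 'tcp_pos': array([ 0.23686343, -0.55132234,  0.40374488]), 'orientation': array([-1.79912393e+02, -3.38753405e-03,  2.32509484e+01]), 'contact_force': array([ 0.30005264,  0.53911217, -0.74594079]), 'torque': array([-0.04410631,  0.00435664,  0.02881848]), 'opening': 0.08780627344687954}
```

View pics/scene0.png

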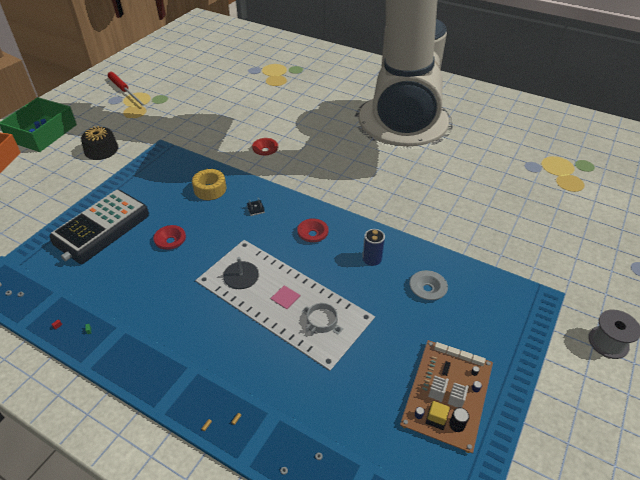

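View pics/top0.png

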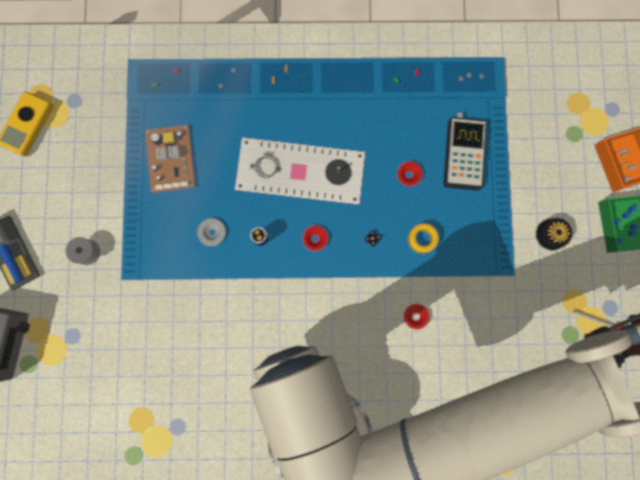

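View pics/wrist0.png

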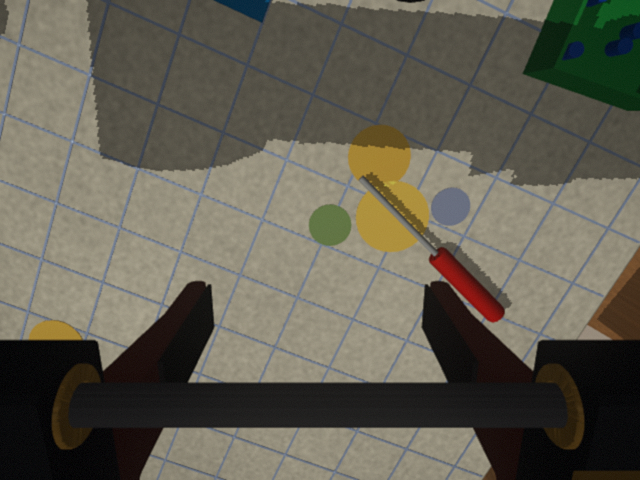

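The red dishes in the top view are at (409,173), (315,238) and (417,316). The robot's left is image-left in this view, so (315,238) is the one meant. It appears at (312,230) in the scene view. I'll take rough positions now and confirm with an enlarged crop.

```bash
cat > h.py <<'E'
from station import r
import numpy as np, cv2
def snap(n,name=None):
    s=r.snapshot(n); s["bgr"]=np.ascontiguousarray(s["frame"][:,:,::-1])
    if name: cv2.imwrite(f"pics/{name}.png",s["bgr"])
    return s
def ray(s,uv,z):
    R=np.array(s["R"]);t=np.array(s["t"]);c=-R.T@t
    d=R.T@np.array([(uv[0]-s["cx"])/s["fx"],(uv[1]-s["cy"])/s["fy"],1])
    return (c+d*(z-c[2])/d[2])
def proj(s,X):
    p=np.array(s["R"])@np.array(X)+np.array(s["t"]); return np.array([s["fx"]*p[0]/p[2]+s["cx"],s["fy"]*p[1]/p[2]+s["cy"]])
E
python3 - <<'E'
from h import *
s=snap("top")
R=np.array(s["R"]);print("cam",-R.T@s["t"])
for n,uv,z in [("tor",(424,238),.035),("redL",(315,238),.016),("redF",(409,173),.016),("redN",(417,316),.013),("steel",(211,232),.014),("rect",(373,238),.014),("cap",(259,236),.061),("stud",(339,172),.01),("pad",(298,172),.008),("clip",(266,165),.021),("scope",(466,153),.038),("board",(170,158),.03)]:
    X=ray(s,uv,z);print(n,X.round(4),np.hypot(*X[:2]).round(3))
w=snap("wrist"); R=np.array(w["R"]);c=-R.T@w["t"]
st=r.sense();from scipy.spatial.transform import Rotation as Ro
T=Ro.from_euler('xyz',st["orientation"],degrees=True).as_matrix()
print("cam in tool",T.T@(c-st["tcp_pos"]));print((R@T).round(3))
cr=cv2.resize(s["bgr"][125:335,190:440],None,fx=3,fy=2.8,interpolation=cv2.INTER_CUBIC);cv2.imwrite("pics/crop1.png",cr[:600,:800])
E
```

```text
cam [ 0.28341492 -0.00193383  1.32870342]
tor [ 0.44   -0.2366  0.035 ] 0.5
redL [0.4447 0.0088 0.016 ] 0.445
redF [ 0.5943 -0.2102  0.016 ] 0.63
redN [ 0.2661 -0.2191  0.013 ] 0.345
steel [0.4611 0.246  0.014 ] 0.523
rect [ 0.4437 -0.1237  0.014 ] 0.461
cap [0.4449 0.1316 0.061 ] 0.464
stud [ 0.5995 -0.0483  0.01  ] 0.601
pad [0.6008 0.0471 0.008 ] 0.603
clip [0.6149 0.1203 0.021 ] 0.627
scope [ 0.6347 -0.3388  0.038 ] 0.72
board [0.6309 0.3391 0.03  ] 0.716
cam in tool [ 0.07763277 -0.00096534  0.01981933]
[[ 0.     1.     0.   ]
 [-0.959  0.    -0.283]
 [-0.283 -0.     0.959]]
```

View pics/crop1.png

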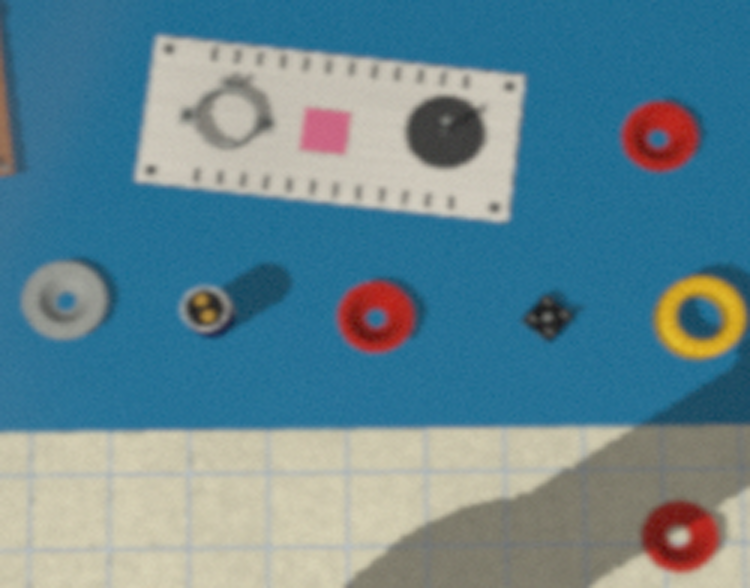

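Enlarged crop: the leftmost red dish (crop ≈(377,316), top view (315,238)) is on the mat in the row between the capacitor and the rectifier. The other two at (660,136) and (680,535) in the crop are farther right. Clip ears point forward (+x). Next I'll take closer wrist views.

Run:
```python
from h import *
import pickle
for i,y in enumerate([-0.27,0.02]):
    r.reach([0.50,y,0.45],[180,0,90]); r.wait(0.3)
    s=snap("wrist",f"w{i}"); pickle.dump(s,open(f"w{i}.pkl","wb"))
    for n,X in dict(tor=(.44,-.237,.035),red=(.4447,.009,.016),steel=(.461,.246,.014),rect=(.4437,-.124,.014),cap=(.445,.1316,.061),mount=(.5995,-.048,.01),pad=(.60,.047,.008),clip=(.615,.12,.021)).items(): print(n,proj(s,X).round())
print(r.sense()["clock"])
```

```text
tor [253. 163.]
red [ 249. -148.]
steel [ 258. -590.]
rect [255.  34.]
cap [ 229. -432.]
mount [435. -63.]
pad [ 444. -201.]
clip [ 478. -341.]
tor [264. 425.]
red [262. 206.]
steel [271. -71.]
rect [266. 325.]
cap [250.  69.]
mount [413. 258.]
pad [419. 166.]
clip [444.  87.]
3.5083
```

View pics/w0.png

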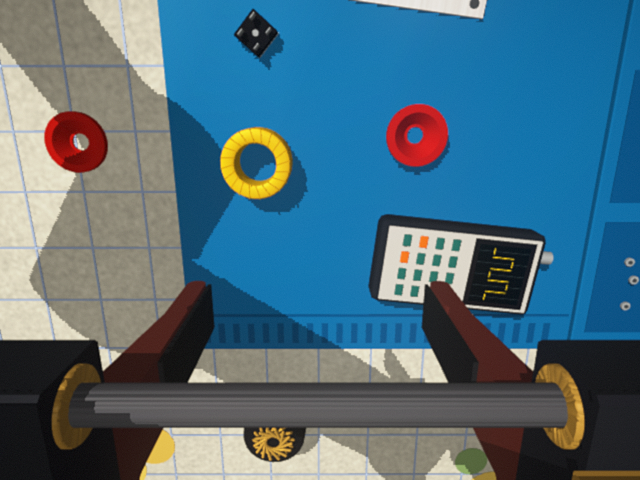

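View pics/w1.png

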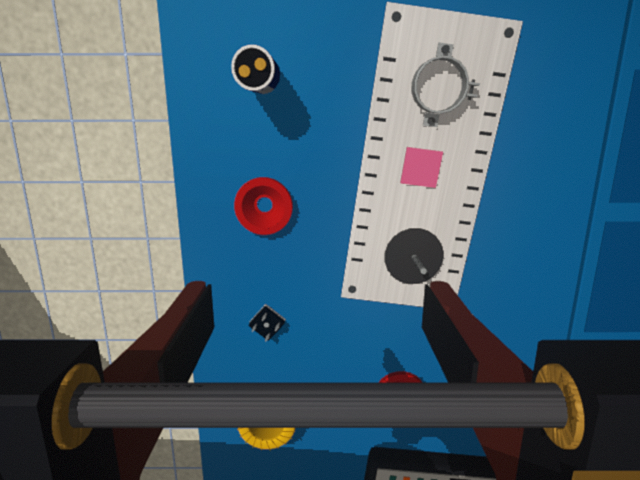

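w0: toroid at (255,163), rectifier at (256,33). w1: red dish (264,207), capacitor top (253,67), mount disc (414,257), pad (422,168), clip (441,86), rectifier (267,323). All match the predicted pixels within about 5 px. Now refining.

```bash
cat >> h.py <<'E'
from scipy.optimize import least_squares
def hsvmask(s,lo,hi):
    return cv2.inRange(cv2.cvtColor(s["bgr"],cv2.COLOR_BGR2HSV),np.array(lo),np.array(hi))
def red(s):
    return hsvmask(s,(0,140,60),(8,255,255))|hsvmask(s,(172,140,60),(180,255,255))
def blob(m,uv,rad=60):
    k=np.zeros_like(m);cv2.circle(k,(int(uv[0]),int(uv[1])),rad,255,-1)
    cs,_=cv2.findContours(m&k,cv2.RETR_EXTERNAL,cv2.CHAIN_APPROX_NONE)
    return max(cs,key=cv2.contourArea)[:,0,:].astype(float)
def circ(s,c,z,R,far=True):
    P=np.array([ray(s,p,z)[:2] for p in c]); m=P.mean(0)
    cam=-np.array(s["R"]).T@s["t"]; d=m-cam[:2]; d/=np.linalg.norm(d)
    if far: P=P[(P-m)@d>-0.1*R]
    f=least_squares(lambda q:np.hypot(*(P-q[:2]).T)-q[2],[*m,R],loss='soft_l1',f_scale=.001)
    g=least_squares(lambda q:np.hypot(*(P-q).T)-R,m,loss='soft_l1',f_scale=.001)
    return g.x.round(4),f.x.round(4)
E
python3 - <<'E'
from h import *
import pickle
a,b=[pickle.load(open(f"w{i}.pkl","rb")) for i in (0,1)]
yel=lambda s:hsvmask(s,(18,120,80),(35,255,255))
print("tor",circ(a,blob(yel(a),(255,163)),.035,.033))
print("red",circ(b,blob(red(b),(264,207)),.016,.029))
dark=lambda s:hsvmask(s,(0,0,0),(180,110,85))
print("mount",circ(b,blob(dark(b),(413,257),36),.010,.031))
pk=hsvmask(b,(150,60,100),(178,200,255))
c=blob(pk,(420,168)); P=np.array([ray(b,p,.008)[:2] for p in c]).astype(np.float32)
print("pad",cv2.minAreaRect(P*1000))
dk=hsvmask(b,(0,0,0),(180,255,60))
for s,uv in((a,(256,33)),(b,(267,323))):
    c=blob(dark(s),uv,30); P=np.array([ray(s,p,.014)[:2] for p in c]).astype(np.float32)
    print("rect",cv2.minAreaRect(P*1000), cv2.boundingRect(c.astype(np.int32)))
# crop of clip & cap & rect
A=cv2.resize(b["bgr"][30:150,370:510],None,fx=4,fy=4,interpolation=cv2.INTER_CUBIC)
B=cv2.resize(b["bgr"][280:360,225:310],(400,376),interpolation=cv2.INTER_CUBIC)
B2=np.zeros((480,240,3),np.uint8); B2[:188*1,:200]=B[::2,::2]
C=cv2.resize(a["bgr"][5:65,220:290],(240,206),interpolation=cv2.INTER_CUBIC); B2[220:426]=C
cv2.imwrite("pics/clip.png",np.hstack([A,B2]))
E
```

```text
tor (array([ 0.4423, -0.2367]), array([ 0.4414, -0.2375,  0.032 ]))
red (array([0.4457, 0.0088]), array([0.4452, 0.008 , 0.0282]))
mount (array([ 0.5993, -0.0454]), array([ 0.6002, -0.0468,  0.0297]))
pad ((602.0255737304688, 45.81201934814453), (36.40460205078125, 36.63792037963867), 82.725830078125)
rect ((444.2425537109375, -123.99041748046875), (26.701871871948242, 29.214859008789062), 49.04147720336914) (235, 10, 43, 47)
rect ((442.0908508300781, -118.12408447265625), (8.160846710205078, 19.034317016601562), 8.372827529907227) (261, 312, 9, 17)
```

View pics/clip.png

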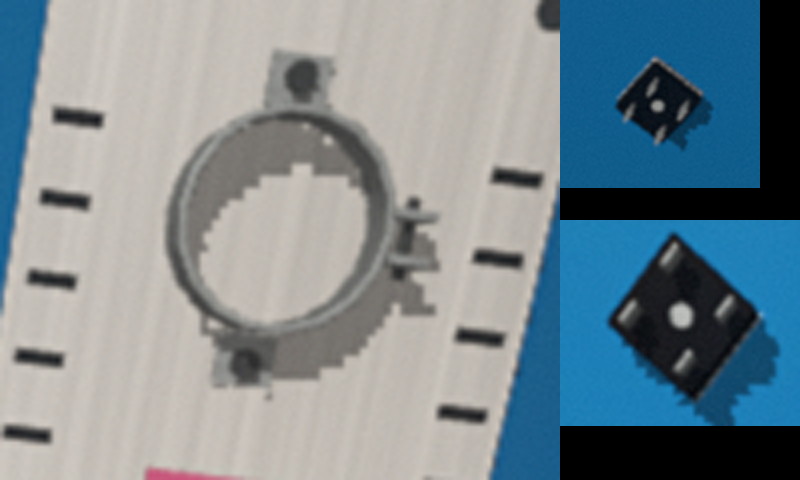

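Run:
```python
from h import *
import pickle
a,b=[pickle.load(open(f"w{i}.pkl","rb")) for i in (0,1)]
dark=lambda s:hsvmask(s,(0,0,0),(180,110,85))
print("mount",circ(b,blob(dark(b),(413,257),36),.010,.031,False), ray(b,(426,273),.052))
print("clip",ray(b,(440,84.5),.021))
P=[ray(a,(220+x/3.43,5+y/3.43),.014)[:2] for x,y in((115,12),(200,95),(138,178),(48,97))]
P=np.array(P);print(P.mean(0),[np.degrees(np.arctan2(*(P[(i+1)%4]-P[i])[::-1])).round(1) for i in range(4)],[np.linalg.norm(P[(i+1)%4]-P[i]).round(4) for i in range(4)])
m=blob(hsvmask(b,(0,0,150),(180,80,255))|dark(b),(253,67),28)
print("cap",circ(b,m,.061,.0175,False))
t=snap("top","top1")
print("steel rough"); 
g=blob(hsvmask(t,(0,0,90),(180,70,255)),(211,232),25); print(circ(t,g,.014,.032,False))
print("redtop",circ(t,blob(red(t),(315,238),30),.016,.029,False))
print("tortop",circ(t,blob(hsvmask(t,(18,120,80),(35,255,255)),(424,238),30),.035,.033,False))
print("mounttop",circ(t,blob(dark(t),(339,172),20),.010,.031,False))
c=blob(hsvmask(t,(150,60,100),(178,200,255)),(298,172),20);P=np.array([ray(t,p,.008)[:2] for p in c]).astype(np.float32);print("padtop",cv2.minAreaRect(P*1000))
im=cv2.resize(t["bgr"][120:270,180:440],None,fx=3,fy=3);cv2.imwrite("pics/top1c.png",im)
cv2.imwrite("pics/m.png",cv2.resize(b["bgr"][210:310,360:470],None,fx=5,fy=5,interpolation=cv2.INTER_CUBIC))
```

```text
mount (array([ 0.6   , -0.0466]), array([ 0.6   , -0.0465,  0.0299])) [ 0.60286571 -0.04886735  0.052     ]
clip [0.61101154 0.1221246  0.021     ]
[ 0.44465864 -0.12360483] [np.float64(-42.4), np.float64(-130.2), np.float64(139.2), np.float64(47.4)] [np.float64(0.0289), np.float64(0.0263), np.float64(0.03), np.float64(0.0271)]
cap (array([0.4471, 0.1325]), array([0.4471, 0.1325, 0.0173]))
steel rough
(array([0.4621, 0.2455]), array([0.4621, 0.2455, 0.0315]))
redtop (array([0.4454, 0.0085]), array([0.4431, 0.0089, 0.0253]))
tortop (array([ 0.4403, -0.2349]), array([ 0.4404, -0.2348,  0.0321]))
mounttop (array([ 0.6003, -0.04  ]), array([ 0.5925, -0.0679,  0.0094]))Traceback (most recent call last):
  File "<stdin>", line 17, in <module>
  File "h.py", line 21, in blob
    return max(cs,key=cv2.contourArea)[:,0,:].astype(float)
           ~~~^^^^^^^^^^^^^^^^^^^^^^^^
ValueError: max() iterable argument is empty
```

Run:
```python
from h import *
import pickle
b=pickle.load(open("w1.pkl","rb"))
cv2.imwrite("pics/m.png",cv2.resize(b["bgr"][210:310,360:470],None,fx=5,fy=5,interpolation=cv2.INTER_CUBIC))
x,y=.4415,-.2365
r.reach([x,y,.27],[180,0,90]); r.servo_line([x,y,.189],speed=.12)
r.grab(35); st=r.sense(); print(st["opening"],st["contact_force"],st["clock"])
r.servo_line([x,y,.29],speed=.15)
s=snap("wrist","held1"); st=r.sense();print(st["opening"],st["contact_force"],st["tcp_pos"],st["clock"])
```

```text
0.06502913478964209 [-1.44155381  0.45453784  3.31254081] 6.0917
0.06475379575303632 [ 0.07248423  0.67709033 -5.60115874] [ 0.44120461 -0.23629984  0.28804452] 6.9667
```

View pics/held1.png

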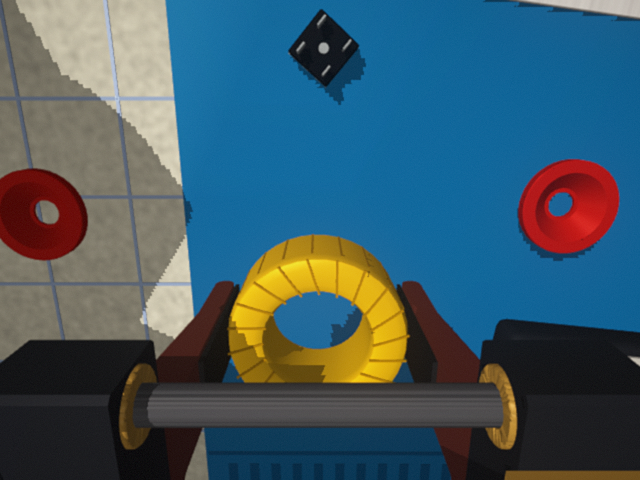

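View pics/m.png

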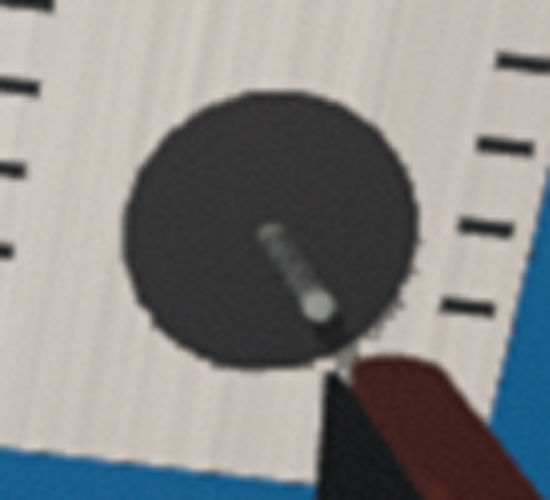

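The toroid is held level at around (319,320), opening 65 mm. The mount crop shows the stud base at w1 (413.6,256) and its tip at (424,271).

Run:
```python
from h import *
import pickle
b=pickle.load(open("w1.pkl","rb"))
print("stud",ray(b,(424,271),.052),ray(b,(413.6,256),.010))
s=snap("wrist"); z=r.sense()["tcp_pos"][2]
for uv in((319,258),(230,325),(409,325)): print(ray(s,uv,z-.154))
print(ray(s,(317,291),z-.154))
```

```text
stud [ 0.60082074 -0.04683437  0.052     ] [ 0.59995719 -0.0461254   0.01      ]
[ 0.44108936 -0.20436637  0.13402832]
[ 0.40982444 -0.22931099  0.13402832]
[ 0.47271715 -0.2291675   0.13402832]
[ 0.44041926 -0.21632116  0.13402832]
```

Run:
```python
from h import *
x,y=.6003,-.0467
r.reach([x,y,.29],[180,0,83]); r.wait(.2); print(r.sense()["tcp_pos"])
r.servo_line([x,y,.205],speed=.12); r.servo_line([x,y,.196],speed=.03); r.wait(.2)
st=r.sense();print(st["tcp_pos"],st["contact_force"],st["opening"])
r.let_go(); r.wait(.2); r.servo_line([x,y,.28],speed=.2)
r.reach([.60,-.05,.40],[180,0,83]);r.wait(.2); s=snap("wrist","pl1"); print(r.sense()["clock"])
```

```text
[ 0.59984435 -0.04814007  0.2902675 ]
[ 0.60055582 -0.04672549  0.19660114] [1.32607211 0.40272756 0.38290989] 0.06483768169209038
11.8333
```

View pics/pl1.png

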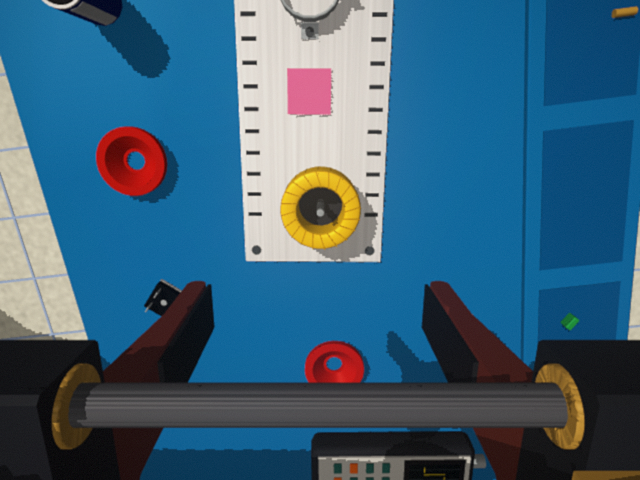

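The toroid stands on the disc, ring centred at ≈(320,208) with the stud tip at (320,211).

Run:
```python
from h import *
import pickle
s=snap("wrist"); pickle.dump(s,open("w2.pkl","wb"))
m=hsvmask(s,(18,120,80),(35,255,255))
print("tor",circ(s,blob(m,(320,208)),.042,.033))
print("stud",ray(s,(320,211),.052))
print("red",circ(s,blob(red(s),(131,161)),.016,.029),circ(s,blob(red(s),(131,161)),.016,.029,False))
c=blob(hsvmask(s,(150,60,100),(178,200,255)),(310,90),40);P=np.array([ray(s,p,.008)[:2] for p in c]).astype(np.float32);print("pad",cv2.minAreaRect(P*1000))
# now go over red
r.reach([.445,-.03,.30],[180,0,90]); r.wait(.2)
s=snap("wrist","red1"); print(proj(s,(.4452,.0085,.016)), circ(s,blob(red(s),proj(s,(.4452,.0085,.016)),90),.016,.029,False),circ(s,blob(red(s),proj(s,(.4452,.0085,.016)),90),.016,.029))
print(r.sense()["clock"])
```

```text
tor (array([ 0.6005, -0.0459]), array([ 0.6003, -0.0472,  0.032 ]))
stud [ 0.60064716 -0.04570007  0.052     ]
red (array([0.446 , 0.0082]), array([0.4454, 0.0081, 0.0285])) (array([0.446 , 0.0081]), array([0.446 , 0.0081, 0.0289]))
pad ((602.0660400390625, 45.842437744140625), (35.9143180847168, 35.968902587890625), 82.99630737304688)
[315.96293982 178.72439662] (array([0.4452, 0.0082]), array([0.4452, 0.0082, 0.0285])) (array([0.4453, 0.0088]), array([0.4452, 0.008 , 0.0284]))
12.9
```

View pics/red1.png

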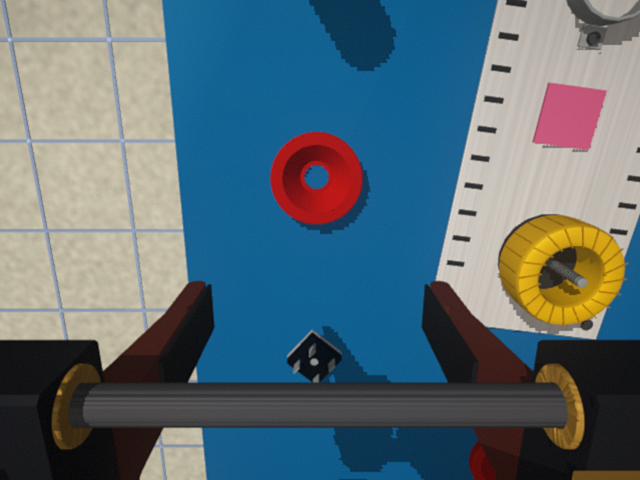

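Run:
```python
from h import *
x,y=.4455,.0083
r.reach([x,y,.25],[180,0,90]); r.servo_line([x,y,.2],speed=.15);r.servo_line([x,y,.1928],speed=.04);r.wait(.15)
print(r.sense()["tcp_pos"])
r.grab(12); r.wait(.1); st=r.sense(); print(st["opening"],st["contact_force"])
r.servo_line([x,y,.29],speed=.15); r.wait(.2)
st=r.sense();s=snap("wrist","held2"); print(st["opening"],st["tcp_pos"],st["clock"])
```

```text
[0.44558467 0.00833389 0.19311446]
0.057683455134777836 [0.65960111 0.39077048 0.5616749 ]
0.05803915163816334 [0.44528911 0.00831964 0.28870295] 15.9083
```

View pics/held2.png

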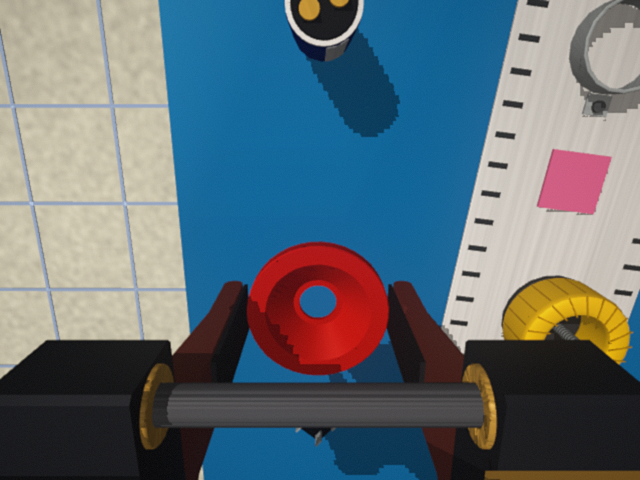

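The red dish is held level at (318,308). I'll check its offset in the hand and then seat it.

Run:
```python
from h import *
s=snap("wrist"); st=r.sense(); tp=st["tcp_pos"]
c,f=circ(s,blob(red(s),(318,308),90),tp[2]-.177,.029,False); off=c-tp[:2]; print(c,f,"off",off)
# off in tool x,y at yaw 90: tool x=+Y, tool y=+X
tx,ty=off[1],off[0]
yaw=np.radians(83); ex=np.array([np.cos(yaw),np.sin(yaw)])
x,y=np.array([.6004,-.0465])-(tx*ex if abs(tx)<.004 else 0)
r.reach([x,y,.29],[180,0,83]); r.wait(.2)
r.servo_line([x,y,.24],speed=.12); r.servo_line([x,y,.2265],speed=.03); r.wait(.3)
st=r.sense();print(x,y,st["tcp_pos"],st["contact_force"],st["opening"])
r.let_go(); r.wait(.2); r.servo_line([x,y,.30],speed=.15)
r.reach([.60,-.05,.40],[180,0,83]);r.wait(.2); s=snap("wrist","pl2"); print(r.sense()["clock"])
c=blob(red(s),proj(s,(.6005,-.0465,.049)));print(circ(s,c,.049,.029,False))
```

```text
[0.4448 0.0091] [0.4448 0.0091 0.029 ] off [-0.00058361  0.00079871]
0.6003026613898008 -0.04729275936227994 [ 0.60032108 -0.0472951   0.22653934] [-0.57747884 -0.34640233 -1.0456099 ] 0.05789943622483418
20.6
(array([ 0.6   , -0.0473]), array([ 0.6   , -0.0472,  0.0284]))
```

View pics/pl2.png

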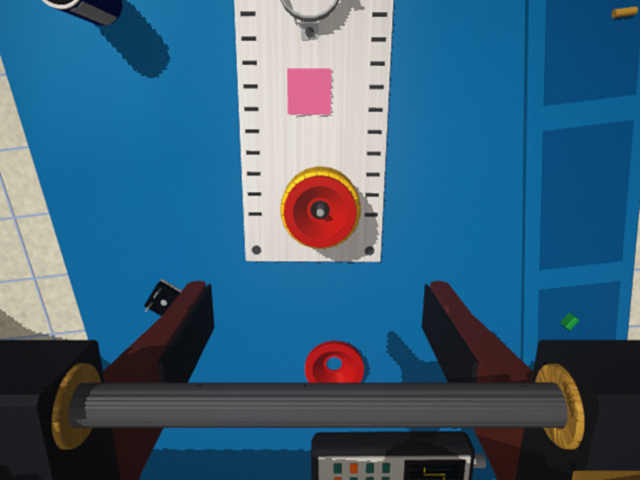

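The red dish is seated and concentric, at (320,212), with the stud in its hole. Next is the steel dish.

```bash
cat > pl.py <<'E'
from h import *
E
python3 - <<'E'
from h import *
r.reach([.462,.21,.30],[180,0,90]); r.wait(.2)
s=snap("wrist","st1"); p=proj(s,(.462,.2455,.014)); print(p,r.sense()["clock"])
m=hsvmask(s,(0,0,70),(180,75,255)); c=blob(m,p,70); print(circ(s,c,.014,.032,False),circ(s,c,.014,.032)); cv2.imwrite("pics/st1m.png",m)
E
```

```text
[316.42359407 182.37588768] 22.0333
(array([0.4616, 0.2451]), array([0.4616, 0.2451, 0.0316])) (array([0.4617, 0.2456]), array([0.4616, 0.2451, 0.0316]))
```

View pics/st1.png

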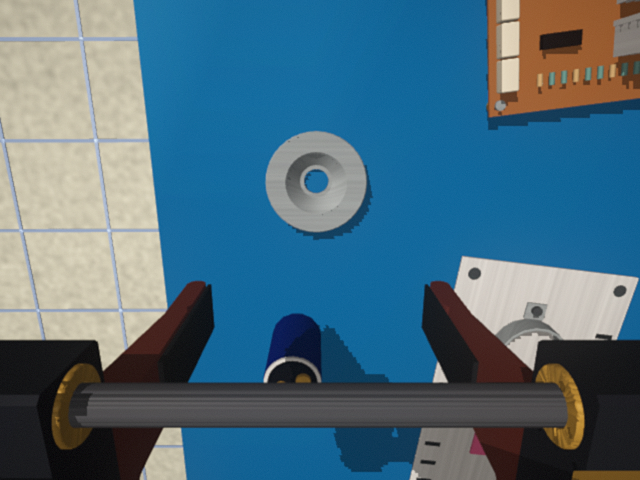

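The steel dish is at (316,182) and the board corner at (490,115) is well clear.

Run:
```python
from h import *
x,y=.4617,.2452
r.reach([x,y,.25],[180,0,90]); r.servo_line([x,y,.2],speed=.15);r.servo_line([x,y,.190],speed=.04);r.wait(.15)
z0=r.sense()["tcp_pos"][2]
r.grab(15); r.wait(.1); st=r.sense(); print(z0,st["opening"],st["contact_force"])
r.servo_line([x,y,.29],speed=.15); r.wait(.3)
s=snap("wrist","held3");st=r.sense(); tp=st["tcp_pos"];print(st["opening"],tp,st["clock"])
z=tp[2]-z0+.014
p=proj(s,(tp[0],tp[1],z));print(p)
m=hsvmask(s,(0,0,70),(180,75,255)); cv2.imwrite("pics/held3m.png",m)
for uv in((317,236),(317,243)): print(uv,ray(s,uv,z))
```

```text
0.19020965843479337 0.06326705254603227 [ 0.65971048 -0.39758807 -0.09064477]
0.06297909061163284 [0.46164804 0.24516811 0.28937258] 25.2083
[318.73509182 313.92959361]
(317, 236) [0.46094512 0.27806142 0.11316292]
(317, 243) [0.46094509 0.27525269 0.11316292]
```

View pics/held3.png

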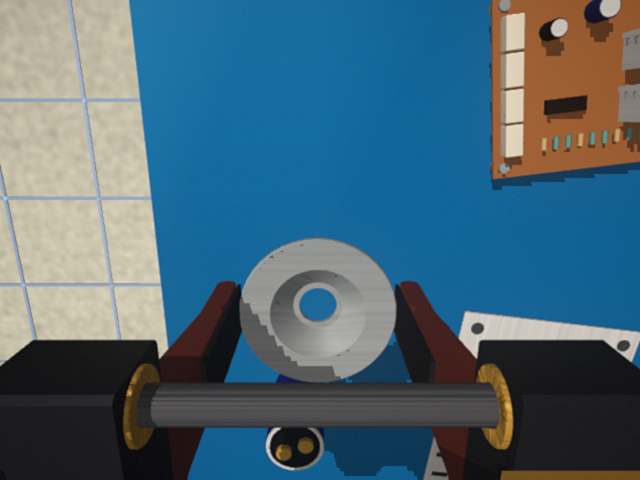

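Held level, with the rim's top edge at row 238, which puts the centre on the tool axis. Seating it now.

Run:
```python
from h import *
x,y=.6002,-.0470
r.reach([x,y,.30],[180,0,83]); r.wait(.2)
r.servo_line([x,y,.245],speed=.12); r.servo_line([x,y,.2287],speed=.03); r.wait(.3)
st=r.sense();print(x,y,st["tcp_pos"],st["contact_force"],st["opening"])
r.let_go(); r.wait(.2); r.servo_line([x,y,.30],speed=.15)
r.reach([.60,-.05,.40],[180,0,83]);r.wait(.2); s=snap("wrist","pl3"); print(r.sense()["clock"])
# height check of rim: shape/radius
p=proj(s,(.6,-.047,.052));m=hsvmask(s,(0,0,70),(180,75,255));cv2.imwrite("pics/pl3c.png",cv2.resize(s["bgr"][140:280,240:400],None,fx=4,fy=4,interpolation=cv2.INTER_CUBIC)); print(p)
```

```text
0.6002 -0.047 [ 0.60021828 -0.04698608  0.22874073] [ 0.32220571  0.66619663 -1.25085896] 0.06322063871717135
30.375
[319.67824127 212.81230204]
```

View pics/pl3c.png

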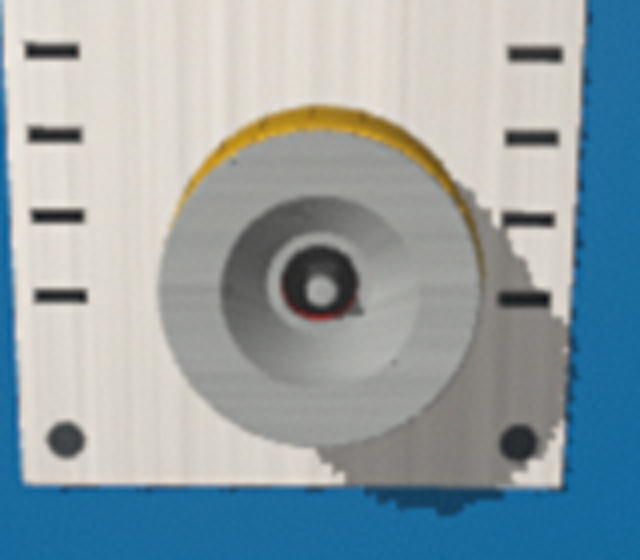

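The stack is concentric: steel rim centred at crop (322,288), with the stud tip at (322,290) inside the hole. Next is the rectifier.

Run:
```python
from h import *
r.reach([.4445,-.16,.28],[180,0,90]); r.wait(.2)
s=snap("wrist","rc1"); p=proj(s,(.4445,-.1237,.014)); print(p,r.sense()["clock"])
import pickle;pickle.dump(s,open("rc1.pkl","wb"))
u,v=p.astype(int);cv2.imwrite("pics/rc1c.png",cv2.resize(s["bgr"][v-50:v+50,u-60:u+60],None,fx=5,fy=5,interpolation=cv2.INTER_CUBIC)); print(u-60,v-50)
```

```text
[315.85288968 187.86574537] 31.525
255 137
```

View pics/rc1c.png

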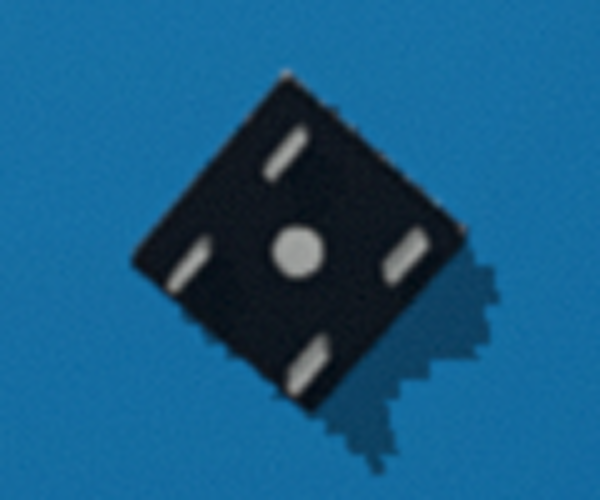

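Rectifier corners in the crop: (288,75), (465,232), (312,412), (133,262).

Run:
```python
from h import *
import pickle
s=pickle.load(open("rc1.pkl","rb"))
P=np.array([ray(s,(255+x/5,137+y/5),.014)[:2] for x,y in((288,75),(465,232),(312,412),(133,262))])
e=np.roll(P,-1,0)-P; ang=np.degrees(np.arctan2(e[:,1],e[:,0]))%90
c=P.mean(0); a=ang.mean(); print(c,ang,np.linalg.norm(e,axis=1))
yaw=a if a<90 else a-90   # jaw angle = yaw-90 -> along a side
x,y=c
r.reach([x,y,.26],[180,0,yaw]); r.servo_line([x,y,.2],speed=.12);r.servo_line([x,y,.1865],speed=.05);r.wait(.1)
z0=r.sense()["tcp_pos"][2]
r.grab(15); r.wait(.1); st=r.sense(); print(yaw,z0,st["opening"],st["contact_force"])
r.servo_line([x,y,.29],speed=.15); r.wait(.2)
s=snap("wrist","held4");st=r.sense(); print(st["opening"],st["tcp_pos"],st["clock"])
```

```text
[ 0.44393732 -0.12285377] [48.88715573 50.53213558 49.29566923 49.8647188 ] [0.02747212 0.02814446 0.02779733 0.02833518]
49.64491983648039 0.18657490159259685 0.028215522800476497 [ 0.08435558 -0.18648607  0.05179072]
0.02839665711164091 [ 0.44378104 -0.12280602  0.28895021] 35.5917
```

View pics/held4.png

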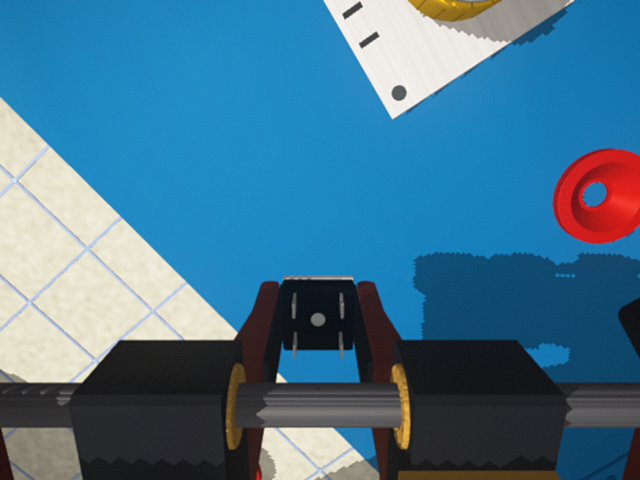

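Held square, at (318,318). Now placing it on the pad.

Run:
```python
from h import *
x,y=.602,.0456
r.reach([x,y,.29],[180,0,83]); r.wait(.2)
r.servo_line([x,y,.205],speed=.12); r.servo_line([x,y,.1920],speed=.03); r.wait(.2)
st=r.sense();print(st["tcp_pos"],st["contact_force"],st["opening"])
r.let_go(); r.wait(.2); r.servo_line([x,y,.28],speed=.15)
r.reach([.605,.04,.38],[180,0,83]);r.wait(.2); s=snap("wrist","pl4"); import pickle;pickle.dump(s,open("pl4.pkl","wb")); print(r.sense()["clock"])
```

```text
[0.60200718 0.04561796 0.19197444] [ 0.29904804 -0.34822513 -0.39770656] 0.028187993911363247
41.0417
```

View pics/pl4.png

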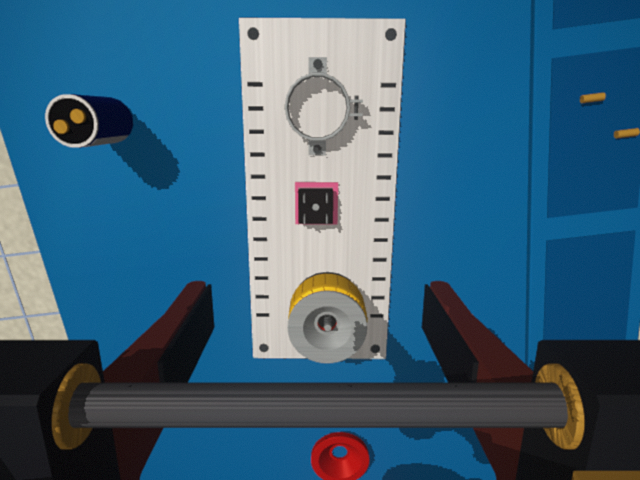

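The rectifier sits square on the pad at (317,206), and the clip ring is at ≈(318,107). Zooming in on both.

Run:
```python
from h import *
import pickle
s=pickle.load(open("pl4.pkl","rb"))
cv2.imwrite("pics/pl4c.png",cv2.resize(s["bgr"][55:240,265:385],None,fx=3.24,fy=3.24,interpolation=cv2.INTER_CUBIC))
p=proj(s,(.4468,.1325,.061)); 
m=hsvmask(s,(0,0,170),(180,80,255))
print("rect",ray(s,(317,205.5),.019))
```

```text
rect [0.60309061 0.04610771 0.019     ]
```

View pics/pl4c.png

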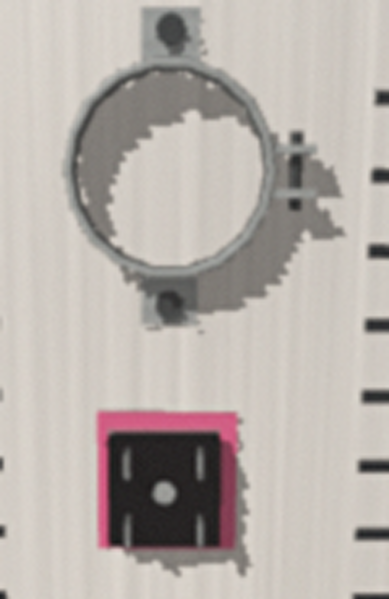

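Run:
```python
from h import *
import pickle
s=pickle.load(open("pl4.pkl","rb"))
f=lambda x,y,z: ray(s,(265+x/3.24,55+y/3.24),z)
print(f(171,166,.021), (f(67,166,.021)-f(275,166,.021)), f(170,60,.021)-f(170,273,.021))
print("ears", (f(171,32,.008)+f(168,303,.008))/2)
r.reach([.4470,.10,.34],[180,0,83]);r.wait(.2)
c=snap("wrist","cap1");pickle.dump(c,open("cap1.pkl","wb"));print(proj(c,(.447,.1325,.061)))
```

```text
[0.61308133 0.12256582 0.021     ] [-0.0482677   0.00590861  0.        ] [0.00578398 0.04725119 0.        ]
ears [0.61252236 0.12161945 0.008     ]
[309.83685163 190.1051538 ]
```

View pics/cap1.png

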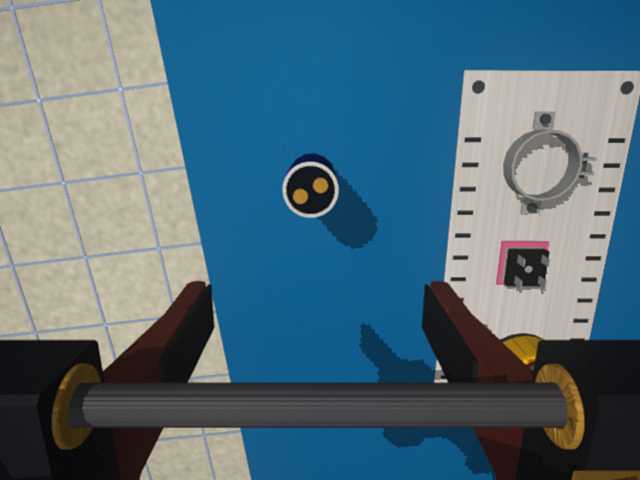

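Capacitor ring centred at ≈(310.5,189), matching the prediction.

Run:
```python
from h import *
import pickle
s=pickle.load(open("cap1.pkl","rb"))
m=hsvmask(s,(0,0,150),(180,80,255)); q=circ(s,blob(m,(310,189),34),.061,.0175,False);print(q)
x,y=q[0]
r.reach([x,y,.29],[180,0,83]); r.servo_line([x,y,.207],speed=.12);r.wait(.15)
z0=r.sense()["tcp_pos"][2]
r.grab(25); r.wait(.1); st=r.sense(); print(z0,st["opening"],st["contact_force"])
r.servo_line([x,y,.30],speed=.15); r.wait(.3)
s=snap("wrist","held5");st=r.sense(); tp=st["tcp_pos"];print(st["opening"],tp,st["clock"])
print(proj(s,(tp[0],tp[1],tp[2]-z0+.061)))
```

```text
(array([0.447 , 0.1326]), array([0.447 , 0.1326, 0.017 ]))
0.20821818628307268 0.03470644927965154 [ 1.20121842 -0.07090785 -0.68376748]
0.034541327402400984 [0.44691715 0.13258301 0.29933296] 45.4417
[319.06998004 352.63614515]
```

View pics/held5.png

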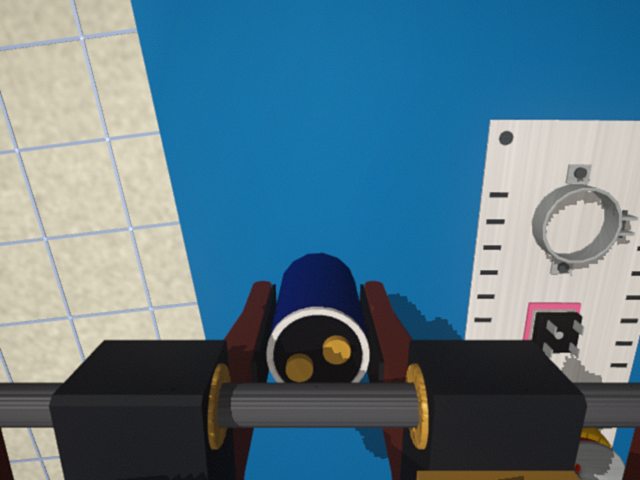

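The capacitor is held upright, top ring centre at (318,355), as predicted.

Run:
```python
from h import *
x,y=.6125,.1221
r.reach([x,y,.30],[180,0,83]); r.wait(.3)
s=snap("wrist","pre5")
r.servo_line([x,y,.235],speed=.12);r.wait(.2);r.servo_line([x,y,.2125],speed=.03); r.wait(.3)
for z in (.2118,.2112,.2106,.2100):
    st=r.sense();print(st["tcp_pos"],st["contact_force"],st["opening"])
    if st["contact_force"][2]>2: break
    r.servo_line([x,y,z],speed=.01); r.wait(.15)
print(r.sense()["contact_force"],r.sense()["tcp_pos"],r.sense()["clock"])
s=snap("wrist","in5")
```

```text
[0.61253004 0.12210938 0.21271196] [0.47307594 0.07204265 0.90029779] 0.03463365507893018
[0.61248914 0.12210374 0.21181181] [ 0.69104267  0.12810601 -0.74017074] 0.03455848865456798
[0.61249272 0.1221079  0.21117784] [-0.8062233  -1.06457205 -0.51616908] 0.03461646479732599
[0.61250529 0.1220916  0.21057524] [ 0.14049494 -0.0776878  -0.70418379] 0.03469360780133511
[-0.94218648  0.30131169 -0.54184069] [0.6125169  0.12211647 0.21004785] 50.1833
```

View pics/in5.png

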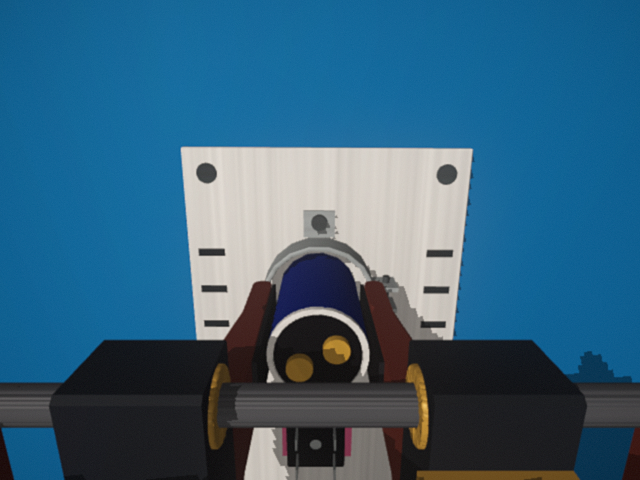

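The capacitor is inside the clip ring, at (318,290). Releasing it and checking everything.

Run:
```python
from h import *
r.let_go(); r.wait(.2); r.servo_line([.6125,.1221,.31],speed=.12)
r.reach([.607,.03,.40],[180,0,83]);r.wait(.2); s=snap("wrist","fin1")
r.reach([.35,-.38,.42],[180,0,60]);r.wait(.5)
t=snap("top","fint");c=snap("scene","fins");print(r.sense()["clock"])
cv2.imwrite("pics/finsc.png",cv2.resize(c["bgr"][215:375,180:390],None,fx=3.7,fy=3.7,interpolation=cv2.INTER_CUBIC))
cv2.imwrite("pics/fintc.png",cv2.resize(t["bgr"][125:215,225:375],None,fx=5,fy=5,interpolation=cv2.INTER_CUBIC))
```

```text
55.5583
```

View pics/fin1.png

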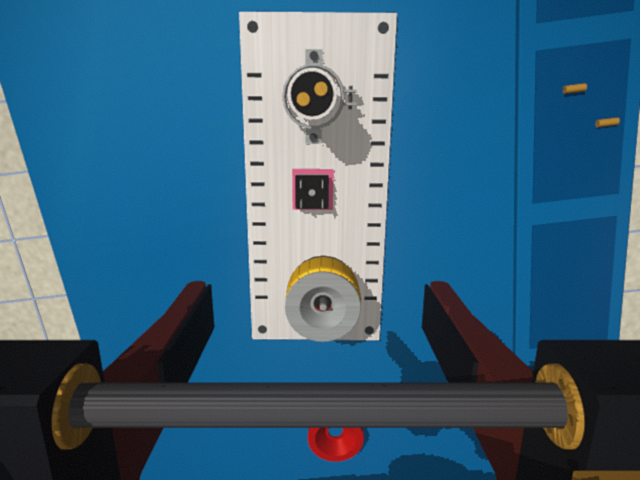

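View pics/finsc.png

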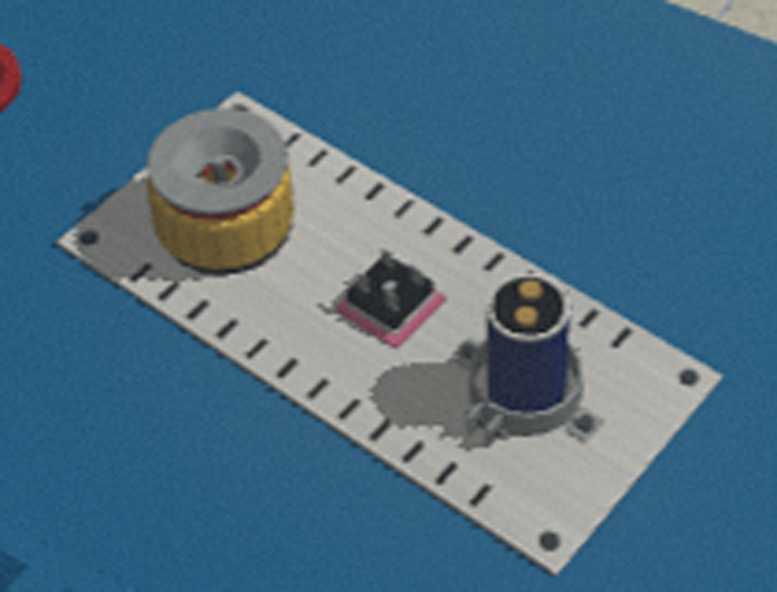

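View pics/fintc.png

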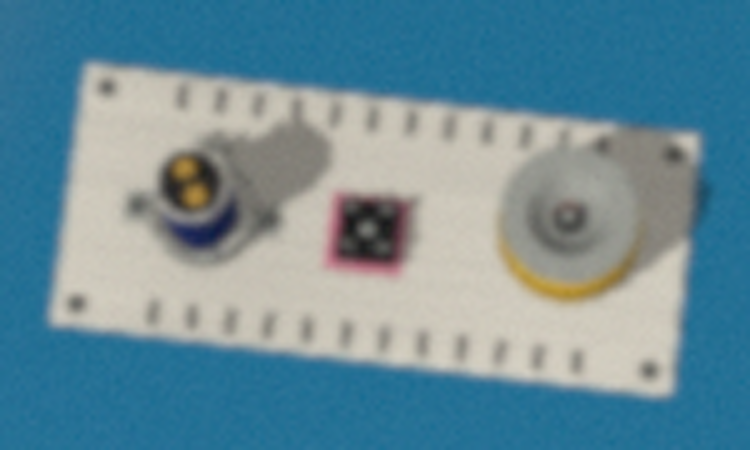

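The final views show the stack upright and concentric, the rectifier square on the pad at fin1 (312,192), and the capacitor upright in its clip at (313,93). Last numeric check is by two-view triangulation.

Run:
```python
from h import *
t=r.snapshot("top");c=r.snapshot("scene")
# scene: feature px = crop/3.7+(180,215); top: crop/5+(225,125)
S=lambda x,y:np.array([180+x/3.7,215+y/3.7]);T=lambda x,y:np.array([225+x/5,125+y/5])
def tri(a,b):
    P=lambda s:np.diag([1,1,1.])@np.array([[s["fx"],0,s["cx"]],[0,s["fy"],s["cy"]],[0,0,1]])@np.hstack([np.array(s["R"]),np.array(s["t"]).reshape(3,1)])
    X=cv2.triangulatePoints(P(c),P(t),a.astype(float),b.astype(float)).ravel();return (X[:3]/X[3]).round(4)
print("steel rim centre", tri(S(219,162),T(570,213)))
print("cap top", tri(S(529,306),T(190,186)))
print("rect dot", tri(S(390,288),T(367,229)))
w=r.sense();print(w["clock"],w["opening"])
```

```text
steel rim centre [ 0.6    -0.0466  0.0491]
cap top [0.6109 0.1228 0.0629]
rect dot [0.6015 0.0458 0.0168]
55.6583 0.0876056019200851
```

Run:
```python
from h import *
print(r.hand_in())
```

```text
the job is handed in; nothing more can be done
None
```

All five parts are placed and I handed the job in at about 56 s of the 115 s allowed. No verdict came back, so the result rests on my own checks:

| Part | Last check (world, m) | Place |
|---|---|---|
| Transformer, red dish, steel dish | steel rim centre (0.600, -0.047) | stud (0.600, -0.047) |
| Rectifier | centre (0.6015, 0.046), square to the pad by eye | pad (0.602, 0.046) |
| Capacitor | top (0.611, 0.123), upright by eye | clip (0.6125, 0.122) |

- **Red dish:** I took the one farthest to the robot's left, at top-view pixel (315,238). The other two were left alone.
- **Heights:** the final two-view heights came out 1–3 mm low on all three tops (for example, the steel rim measured 0.049 against an expected 0.052). The calibration is only good to about 2 mm, so I put this down to that. The release heights fitted proper seating.
- **Scope and board:** they were not touched on any move, but I did not measure their positions again at the end.
- **Capacitor grip:** the tool stood about 1 mm above its target when I gripped the capacitor. I lowered it in small steps to allow for that, and never felt clear contact with the plate before letting go.

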